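# Pop the battery hatch of the studio power pack

## Robot

A 6-joint arm with a two-finger parallel gripper is mounted at the origin on the work surface. World frame = base frame: x ahead of the robot, y to its left, z up, the work surface at z = 0. Lengths are in m, angles in rad, forces in N, time in s.
With the tool pointing down it reaches from about 0.35 to 0.85 m from the base axis. Payload 8.1 kg.
Tool frame: the origin (TCP) lies midway between the tips of the shut fingers; the grasp point (between the pads) lies 19 mm behind it; z points along the fingers, y is the line along which they close (so a half turn about z gives the same grasp; the last joint's range is limited). The gripper opens to 93 mm and grips with 3 to 60 N. Pads are 15 mm wide; open, the fingers measure 128 mm over their backs; the gripper's body (75 mm by 188 mm) begins 65 mm behind the grasp point.
Start: joints at [1.023, 0.13, 1.488, -0, 1.523, -0.085], TCP at [0.268, 0.537, 0.219] pointing down, gripper open.
Joint ranges: [-2.96, 2.96], [-0.89, 2.26], [0.02, 2.5], [-1.34, 4.48], [0, 2.73], [-2.66, 2.66]. Speed limits (rad/s): [2.39, 2.39, 2.79, 3.14, 3.14, 3.14].

## Interface

Orientations are given as a rotation vector (axis times angle).
In Python, from plant import read_state, read_camera, get_calibration, close_job gives the robot as it stands.
- The arm moves only by the shell command python3 -m crank 'ROWS' [FORCE]. ROWS is JSON, a list that holds one entry, the list of rows, each a list of 7 numbers: the gripper's target within -1 to 1 (fully open at 1, half-way at 0, shut at -1), then the shift along the tool's x, y, z as a fraction of full scale, then the turn, a rotation vector about the tool's x, y, z as a fraction of full scale. In form: [[[grip, x, y, z, rx, ry, rz], ...]]. A call has exactly 5 rows; each row is the pose to reach, as a shift and turn from the pose commanded when the call began, along the tool's axes at that moment; what a row does not reach only later rows make up. Full scale, the value 1, is 0.5 m for a shift and 90 degrees for a turn. A row lasts 1/8 s, in which the tool goes at most 62.5 mm and 10.7 degrees, less where a joint would pass 70% of its speed; a pose out of reach is approached as far as the arm can. A call with a number of a shift or a turn outside -1 to 1 is refused whole. A call with a gripper value outside its range is refused whole. The fingers move at their own pace and stop on an object; FORCE is the grip in N (left out, the last holds). Time passes only in rows, so rows that repeat a pose let the fingers close, or fill a call up. It gives the time, the measured TCP pose, the force, the opening and the grip force at its end, in the units of the state.
- read_state(): the state, without advancing time (a new reading comes with each control period).
- read_camera(name): name is "side" or "top"; returns the picture (384x512x3 uint8, red, green, blue); there is no depth.
- get_calibration(name): a dict with "fx", "fy", "cx", "cy" (pixels), "eye" and "orientation" of the camera in the world. Camera axes: x right, y down, z forward; pixel columns grow to the right and rows downward; lengths in m; the calibration is good to about 2 mm. A picture is of the moment at which its call begins. get_calibration takes no time and is no camera call.
- close_job(): hands the job in; it is judged then, once.
The state is a dict: "t": time; "q": joint angles; "dq": joint speeds; "joint_torque": joint torques, N m; "tool_pos": TCP position; "orientation": TCP orientation; "force": force on the tool from outside, world axes, zero at the start; "wrist_torque": the same for the moment, N m; "opening": finger opening in m; "gripper_force": force on a finger pad.
Only numpy, scipy, OpenCV 4.12 (cv2) and the standard library are available. Lean on these libraries where they do the work, as an engineer would, in place of code of your own. Each camera call takes 0.05 s, during which the arm holds its last target. There are 200 camera calls.

## Task

Press the flush round thumb pad at the front edge of the metal battery hatch on the power pack once, all the way in, then let go and move away so that the hatch springs up on its own, and make sure that it stays fully open by itself. Once it is up, do not touch it or push it down again. Do not press the square power switch, and leave the tape rolls, stones, spatula, jar and flask where they are.

Things in the scene. Friction and masses are not known exactly. Their poses are not given: they have to be found in the camera images.
- case: battery power pack fixed to the bench: a grey box 250 mm (its x) by 260 mm (its y) by 85 mm high. Origin at the centre of its underside; z up; its -x face, with three round sockets, is the front, turned roughly to the robot. On its top: the hatch in the middle of the rear half; near the front a square switch (x -75, y -55 mm) and a round dial that does not move (x -75, y +60 mm).
- hatch_panel: the battery hatch: flat ribbed metal panel 126 mm (its x) by 90 mm, 6 mm thick, let in flush with the pack's top (85 mm above the bench) when shut. Origin on the hinge axis, 108 mm behind (+x of) the pack's centre; the panel runs from there along its own -x to its free front edge.
- pad (a point): centre of the dark round thumb pad (28 mm across, flush) on the hatch, 14 mm from the middle of its front edge and 112 mm from the hinge; z is square to the hatch, upward when shut. Press here, straight down. It takes about 2 N to push in, and at 5 mm there is a firm stop. The catch lets go from about 3 mm down; a shallower press does nothing. The pad may be held down for as long as you like.
- hatch (a joint): angle of the hatch (rad): about 0 = shut (latched), -0.045 = pressed in to its stop, 1.35 = fully open against its stop. Once pressed in and let go, it is unlatched: a damped hinge spring swings it up, following the finger, to fully open in about 3 s, and keeps it up. The hinge is along the pack's y at the rear, so the front edge goes up and back.
- hatch_edge (a point): middle of the hatch's free front edge, on its upper face: low and to the front when shut, about 120 mm above the pack's top when open
- switch_top (a point): centre of the flat top of the square metal power switch (cap 32 mm square), 10 mm above the pack's top. Not to be pressed.
- switch (a joint): how far the square power switch is pushed in (m): 0 = untouched, 0.005 = fully in; a spring returns it
- tape_wide: wide tape roll lying flat on the bench, ring 100 mm across and 48 mm high; origin at the centre of its underside. Leave it where it is.
- tape_small: small tape roll lying on top of the power pack, ring 52 mm across and 19 mm high; origin at the centre of its underside. Leave it where it is.
- pebble: small flat pebble on top of the power pack, 38 mm across and 16 mm high; origin at the centre of its underside. Leave it where it is.
- stone: rounded stone on the bench, 80 mm across and 53 mm high; origin at the centre of its underside. Leave it where it is.
- flask: glass flask on the bench, 76 mm across and 130 mm high; origin at the centre of its underside. Leave it where it is.
- jar: jar with a metal cap on the bench, 64 mm across and 85 mm high; origin at the centre of its underside. Leave it where it is.
- spatula: spatula lying on the bench in front of the power pack, on the robot's side; origin on the bench, under the tool. Leave it where it is.

How it is judged:
On the way, in this order (a step that is already met when the one before it is completed fails the run):
1. the hatch is pressed in by the fingers (value of joint hatch below -0.02 rad and contact force between the fingers and hatch_panel above 0.5 N).
2. the hatch stands open for a second with the robot off the power pack (value of joint hatch above 1.2 rad and contact force between each of the arm, the fingers and case below 0.2 N), for 1 s.
At the end, for the whole second after the job is handed in: the hatch stands open by itself (more than 1.2 rad) and at rest (under 0.1 rad/s), the switch is not pressed (under 1 mm), and every loose thing is within 20 mm of where it stood (value of joint hatch above 1.2 rad and velocity of joint hatch between -0.1 and 0.1 rad/s and value of joint switch below 0.001 m and distance of each of tape_wide, tape_small, pebble, stone, flask, jar, spatula from where it was at the start of the episode below 0.02 m); the robot touches nothing.
It fails at once if the open hatch was touched (value of joint hatch above 1.25 rad and contact force between any of the fingers, the arm and hatch_panel above 1 N).
It fails at once if the hatch was pushed down again after it had come up (value of joint hatch above 0.15 rad and velocity of joint hatch below -0.15 rad/s and contact force between any of the fingers, the arm and hatch_panel above 1 N).
It fails at once if the square power switch was pressed (value of joint switch above 0.0025 m).
It fails at once if a loose thing was lifted, carried or knocked away (distance of any of tape_wide, tape_small, pebble, stone, flask, jar, spatula from where it was at the start of the episode above 0.03 m).
It also fails if it takes over 35 s, if anything falls off the work surface, if the arm or the gripper's body presses on something with over 40 N, if the wrist force passes 120 N, or if a joint passes its speed limit or range.

## Working session

There is one attempt and no reset: what is moved stays moved. The work goes in short steps, Python scripts to look and compute and a shell command to move; the robot and the scene stay as the last step left them, time stands still between calls to the robot, and variables do not carry over. Pictures are saved under pics/ and viewed, at most 10 in all, crops included, and the job is handed in when it is done.

```bash
mkdir -p pics; python3 - <<'E'
from plant import *
import cv2
for n in("top","side"):
    cv2.imwrite(f"pics/{n}0.png",cv2.resize(read_camera(n)[:,:,::-1],None,fx=1.5,fy=1.5)); print(get_calibration(n))
print(read_state())
E
```

```text
{'fx': 437.91337363208993, 'fy': 437.91337363208993, 'cx': 252.48576253995245, 'cy': 196.16886808425377, 'eye': array([0.35759228, 0.07482765, 1.19232309]), 'orientation': array([-2.27953613,  1.92030262, -0.19943628])}
{'fx': 437.8232795696619, 'fy': 437.8232795696619, 'cx': 253.84332503984675, 'cy': 192.83170841868431, 'eye': array([ 0.3231911 , -0.49493255,  0.84350106]), 'orientation': array([-2.37765832,  0.49793816, -0.16635955])}
{'t': 0.1, 'q': array([ 1.02264840e+00,  1.31081534e-01,  1.48915865e+00, -2.41880785e-05,
        1.52300826e+00, -8.53860247e-02]), 'dq': array([-0.00059482, -0.00170743, -0.00194783, -0.00040961, -0.0001381 ,
       -0.00110468]), 'joint_torque': array([ 2.02756246e-05, -5.61343074e+01, -4.93095803e+01,  7.68503523e-02,
        2.91386823e-02, -4.57356862e-05]), 'tool_pos': array([0.26756542, 0.53646445, 0.21770125]), 'orientation': array([-7.20320940e-01, -3.05739101e+00,  2.48294375e-03]), 'force': array([-0.07045258, -0.09678163,  0.08647463]), 'wrist_torque': array([ 0.02566172, -0.00602797, -0.01762658]), 'gripper_force': 0.0, 'opening': 0.09260803388069978}
```

View pics/top0.png

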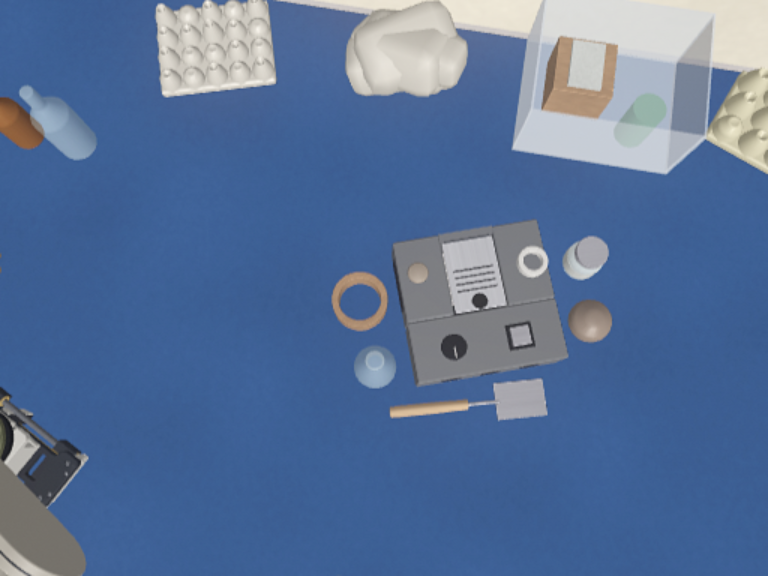

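View pics/side0.png

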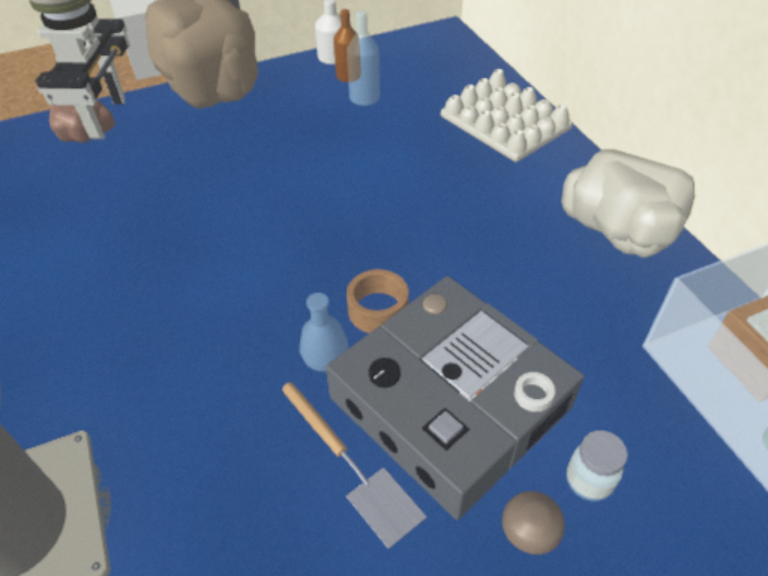

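The top view shows the pad at about (320,201) and the dial at (303,231) in raw pixels, with the switch at (347,224). In the side view the pad is at about (301,247), the dial at (256,249) and the switch at (297,285). The hatch is clear of the loose things.

```bash
cat > h.py <<'E'
from plant import *
import cv2, numpy as np
from scipy.spatial.transform import Rotation as R
def ray(n,uv):
    c=get_calibration(n); d=np.array([(uv[0]-c['cx'])/c['fx'],(uv[1]-c['cy'])/c['fy'],1])
    return c['eye'],R.from_rotvec(c['orientation']).apply(d)
def plane(n,uv,z):
    e,d=ray(n,uv); return e+d*(z-e[2])/d[2]
def tri(a,b):
    A=np.zeros((3,3));y=np.zeros(3);L=[]
    for e,d in(a,b):
        d=d/np.linalg.norm(d);P=np.eye(3)-np.outer(d,d);A+=P;y+=P@e;L.append((P,e))
    p=np.linalg.solve(A,y); return p,[np.linalg.norm(P@(p-e)) for P,e in L]
def dark(n,g,r=10,th=45):
    im=read_camera(n).max(2);x,y=map(int,g);w=(im[y-r:y+r+1,x-r:x+r+1]<th).astype(np.uint8)
    k,l,s,c=cv2.connectedComponentsWithStats(w);i=1+np.argmax(s[1:,4]);return c[i]+[x-r,y-r],s[i]
E
python3 - <<'E'
from h import *
pt,s1=dark("top",(320,201)); ps,s2=dark("side",(301,247)); print(pt,s1,ps,s2)
dt,s1=dark("top",(303,231),13); ds,s2=dark("side",(256,249),14); print(dt,s1,ds,s2)
print(plane("top",pt,.085),plane("side",ps,.085),tri(ray("top",pt),ray("side",ps)))
print(plane("top",dt,.09),plane("side",ds,.09))
print("sw",plane("top",(347.3,223.5),.095),plane("side",(297,284.5),.095))
p=tri(ray("top",pt),ray("side",ps))[0]
s=read_state();T=R.from_rotvec(s['orientation']);print(T.as_matrix())
print("shift/0.5:",T.inv().apply(np.array([p[0],p[1],.2])-s['tool_pos'])/.5)
E
```

```text
Traceback (most recent call last):
  File "h.py", line 16, in dark
    k,l,s,c=cv2.connectedComponentsWithStats(w);i=1+np.argmax(s[1:,4]);return c[i]+[x-r,y-r],s[i]
                                                    ~~~~~~~~~^^^^^^^^^
ValueError: attempt to get argmax of an empty sequence
```

```bash
sed -i 's/im=read_camera(n).max(2);/im=read_camera(n).max(2);th=int(im[int(g[1])-r:int(g[1])+r,int(g[0])-r:int(g[0])+r].min())+28;/' h.py
python3 - <<'E'
from h import *
pt,s1=dark("top",(320,201)); ps,s2=dark("side",(301,247)); print(pt,s1,ps,s2)
dt,s1=dark("top",(303,231),13); ds,s2=dark("side",(256,249),14); print(dt,s1,ds,s2)
print(plane("top",pt,.085),plane("side",ps,.085),tri(ray("top",pt),ray("side",ps)))
print(plane("top",dt,.09),plane("side",ds,.09))
print("sw",plane("top",(347.3,223.5),.095),plane("side",(297,284.5),.095))
p=tri(ray("top",pt),ray("side",ps))[0]
s=read_state();T=R.from_rotvec(s['orientation']);print(T.as_matrix())
print("shift/0.5:",T.inv().apply(np.array([p[0],p[1],.2])-s['tool_pos'])/.5)
E
```

```text
[319.5        200.09459459] [ 5  5 10 10 74] [300.89583333 247.10416667] [ 4  6 13 10 96]
[302.06403941 230.52216749] [  4   5  17  17 203] [256.37710438 247.93265993] [  4   4  21  19 297]
[ 0.60307997 -0.06102427  0.085     ] [ 0.60533878 -0.05765032  0.085     ] (array([ 0.60267083, -0.06056357,  0.09013963]), [np.float64(0.0007285620348304405), np.float64(0.0007285620348305573)])
[ 0.5167154  -0.02782867  0.09      ] [ 0.51884091 -0.02522729  0.09      ]
sw [ 0.55307094 -0.13745114  0.095     ] [ 0.5552146  -0.13686258  0.095     ]
[[-8.94792863e-01  4.46481427e-01 -2.61673743e-04]
 [ 4.46481500e-01  8.94792775e-01 -4.00824337e-04]
 [ 5.51831529e-05 -4.75487241e-04 -9.99999885e-01]]
shift/0.5: [-1.13272946 -0.76994757  0.03704805]
```

The pad is at (0.604, -0.060). The triangulated height of 0.090 is within error of 0.085, and the dial–switch distance is 117 mm against 115 mm. Pack yaw is about 18°, so I'll shut the gripper, move over the pad and line tool y up with pack y.

```bash
python3 -m crank '[[[-1,-0.09,-0.06,0,0,0,-0.1],[-1,-0.18,-0.12,0,0,0,-0.2],[-1,-0.27,-0.18,0,0,0,-0.3],[-1,-0.36,-0.24,0,0,0,-0.4],[-1,-0.45,-0.3,0,0,0,-0.497]]]' 20; python3 - <<'E'
from h import *
s=read_state();T=R.from_rotvec(s['orientation']);print(s['t'],s['tool_pos'],s['q'],T.as_matrix()[:,1])
print(T.inv().apply(np.array([.604,-.06,.2])-s['tool_pos'])/.5)
E
```

```text
t: 0.98
tool_pos: [0.4029, 0.3007, 0.2188]
orientation: [-0.505, 3.1, 0.0]
force: [0.5, 1.3, -0.8]
opening: 0.0471
gripper_force: 0.0
0.975 [0.40285054 0.30072677 0.21883082] [ 5.39245322e-01 -1.35955694e-01  1.75370491e+00 -1.74029555e-05
  1.52322802e+00 -1.35480003e+00] [-3.17649794e-01  9.48208097e-01  1.14917497e-04]
[-0.15227078 -0.8118826   0.03766044]
```

```bash
python3 -m crank '[[[-1,-0.02,-0.12,0,0,0,0],[-1,-0.04,-0.24,0,0,0,0],[-1,-0.06,-0.35,0,0,0,0],[-1,-0.08,-0.46,0,0,0,0],[-1,-0.1,-0.56,0,0,0,0]]]'; python3 -m crank '[[[-1,-0.02,-0.1,0.01,0,0,0],[-1,-0.04,-0.2,0.02,0,0,0],[-1,-0.05,-0.25,0.03,0,0,0],[-1,-0.05,-0.25,0.04,0,0,0],[-1,-0.05,-0.25,0.04,0,0,0]]]'; python3 - <<'E'
from h import *
s=read_state();T=R.from_rotvec(s['orientation']);print(s['t'],s['tool_pos'],s['q'],T.as_matrix()[:,1:])
print(T.inv().apply(np.array([.604,-.06,.095])-s['tool_pos'])/.5)
E
```

```text
t: 1.6
tool_pos: [0.538, 0.0499, 0.2189]
orientation: [-0.496, 3.102, -0.0]
force: [-0.1, 0.7, -0.2]
opening: 0.001
gripper_force: 0.0
t: 2.22
tool_pos: [0.5994, -0.0584, 0.1979]
orientation: [0.497, -3.101, -0.001]
force: [0.7, 0.2, -0.3]
opening: 0.0005
gripper_force: 0.0
2.225 [ 0.59940006 -0.05836979  0.19791938] [-1.82440166e-01  1.47723311e-01  1.50705537e+00  3.93274991e-04
  1.48831493e+00 -2.07120948e+00] [[-3.12609998e-01 -1.40492703e-03]
 [ 9.49880970e-01  6.57749658e-04]
 [ 1.06397940e-03 -9.99998797e-01]]
[-0.00795191 -0.00619199  0.20582343]
```

```bash
python3 -m crank '[[[-1,-0.008,-0.004,0.06,0,0,0],[-1,-0.008,-0.004,0.12,0,0,0],[-1,-0.008,-0.004,0.17,0,0,0],[-1,-0.008,-0.004,0.18,0,0,0],[-1,-0.008,-0.004,0.18,0,0,0]]]'; python3 - <<'E'
from h import *
s=read_state();T=R.from_rotvec(s['orientation']);print(s['t'],s['tool_pos'],s['force'])
print(T.inv().apply(np.array([.604,-.06,.085])-s['tool_pos'])/.5)
im=read_camera("side")[:,:,::-1]; cv2.imwrite("pics/s1.png",cv2.resize(im[150:330,200:400],None,fx=3,fy=3))
E
```

```text
t: 2.85
tool_pos: [0.6046, -0.059, 0.1094]
orientation: [-0.499, 3.101, -0.0]
force: [-0.2, -0.5, 0.0]
opening: 0.0006
gripper_force: 0.0
2.85 [ 0.60455531 -0.05896736  0.10940033] [-0.20721441 -0.49638172  0.04564159]
[ 0.0017225  -0.00160398  0.04880024]
```

View pics/s1.png

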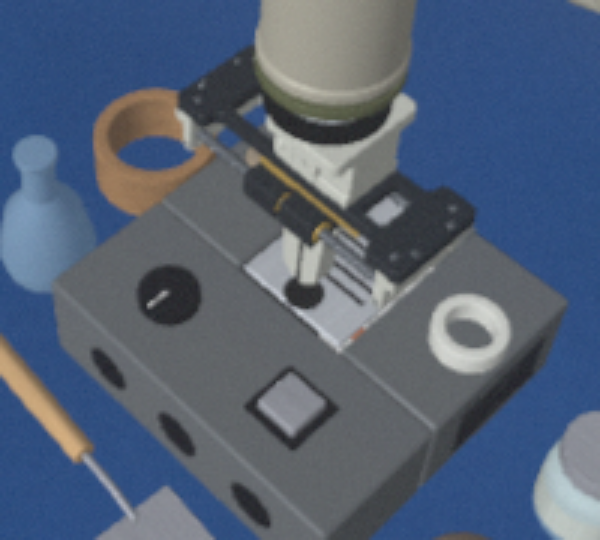

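The shut fingertips are centred just above the dark pad, around (300,290) in the crop, and the hatch is still shut. Next I press down gently.

```bash
python3 -m crank '[[[-1,0,-0.001,0.02,0,0,0],[-1,0,-0.001,0.04,0,0,0],[-1,0,-0.001,0.046,0,0,0],[-1,0,-0.001,0.05,0,0,0],[-1,0,-0.001,0.05,0,0,0]]]'; python3 -m crank '[[[-1,0,0,0.001,0,0,0],[-1,0,0,0.003,0,0,0],[-1,0,0,0.005,0,0,0],[-1,0,0,0.006,0,0,0],[-1,0,0,0.006,0,0,0]]]'
```

```text
t: 3.52
tool_pos: [0.6046, -0.0602, 0.0836]
orientation: [0.497, -3.102, -0.0]
force: [-1.6, 0.8, 1.7]
opening: 0.0003
gripper_force: 0.7
t: 4.15
tool_pos: [0.6048, -0.0602, 0.0807]
orientation: [-0.497, 3.102, -0.0]
force: [-0.5, -0.6, 1.5]
opening: 0.0006
gripper_force: 1.0
```

Contact at about 2 N. I keep going to the firm stop at z ≈ 0.080.

```bash
python3 -m crank '[[[-1,0,0,0.001,0,0,0],[-1,0,0,0.002,0,0,0],[-1,0,0,0.003,0,0,0],[-1,0,0,0.004,0,0,0],[-1,0,0,0.004,0,0,0]]]'
```

```text
t: 4.78
tool_pos: [0.6049, -0.0602, 0.0797]
orientation: [-0.497, 3.101, -0.0]
force: [-3.9, 0.5, 9.4]
opening: 0.0004
gripper_force: 5.0
```

The force has risen to 9 N at z = 0.0797, so the pad is at its stop. I release it, going up first and then back towards the robot.

```bash
python3 -m crank '[[[-1,0,0,-0.1,0,0,0],[-1,0.02,0,-0.2,0,0,0],[-1,0.08,0,-0.3,0,0,0],[-1,0.16,0,-0.38,0,0,0],[-1,0.24,0,-0.44,0,0,0]]]'; python3 -m crank '[[[-1,0.05,0,0,0,0,0],[-1,0.1,0,0,0,0,0],[-1,0.1,0,0,0,0,0],[-1,0.1,0,0,0,0,0],[-1,0.1,0,0,0,0,0]]]'
for i in 1 2 3 4 5; do python3 -m crank '[[[-1,0,0,0,0,0,0],[-1,0,0,0,0,0,0],[-1,0,0,0,0,0,0],[-1,0,0,0,0,0,0],[-1,0,0,0,0,0,0]]]' | grep -E '^t:|force|pos'; done
python3 - <<'E'
from h import *
im=read_camera("side")[:,:,::-1]; cv2.imwrite("pics/s2.png",cv2.resize(im,None,fx=1.5,fy=1.5))
E
```

```text
t: 5.4
tool_pos: [0.4899, -0.0979, 0.3005]
orientation: [-0.498, 3.1, -0.001]
force: [1.0, -0.4, 0.1]
opening: 0.0005
gripper_force: 0.0
t: 6.02
tool_pos: [0.4437, -0.113, 0.2983]
orientation: [0.498, -3.101, -0.001]
force: [-0.3, -0.5, 1.1]
opening: 0.0004
gripper_force: 0.0
t: 6.65
tool_pos: [0.4432, -0.1133, 0.2987]
force: [-0.2, 0.3, -0.3]
gripper_force: 0.0
t: 7.28
tool_pos: [0.4431, -0.1133, 0.2986]
force: [0.4, -0.8, 0.0]
gripper_force: 0.0
t: 7.9
tool_pos: [0.4431, -0.1133, 0.2986]
force: [0.1, -0.2, 0.5]
gripper_force: 0.0
t: 8.52
tool_pos: [0.4431, -0.1133, 0.2986]
force: [-0.5, 0.1, -0.1]
gripper_force: 0.0
t: 9.15
tool_pos: [0.4431, -0.1133, 0.2986]
force: [-0.9, 0.5, 0.4]
gripper_force: 0.0
```

View pics/s2.png

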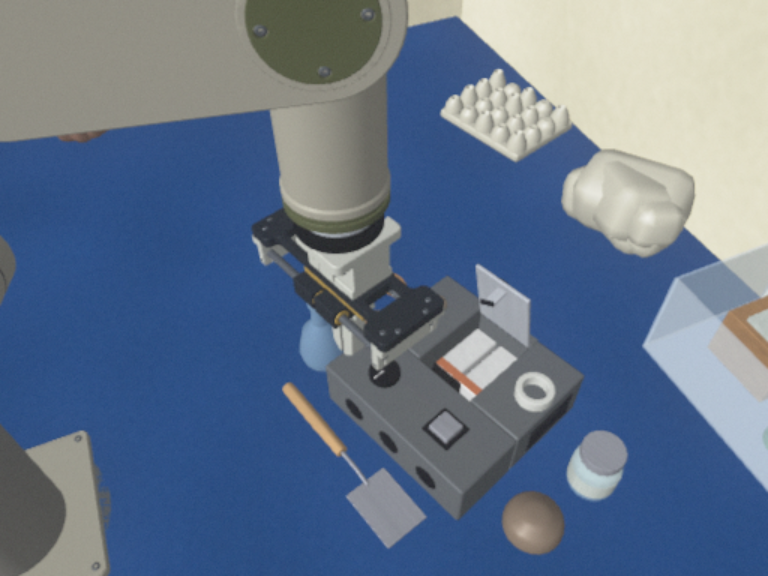

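The hatch stands nearly upright, with its free edge running from (477,267) to (529,300). Everything else looks unmoved. I'll wait a little longer, then check the edge position and that the hatch is still.

```bash
for i in 1 2 3; do python3 -m crank '[[[-1,0,0,0,0,0,0],[-1,0,0,0,0,0,0],[-1,0,0,0,0,0,0],[-1,0,0,0,0,0,0],[-1,0,0,0,0,0,0]]]' | grep '^t:'; done
python3 - <<'E'
from h import *
a=cv2.imread("pics/s2.png"); im=cv2.resize(read_camera("side")[:,:,::-1],None,fx=1.5,fy=1.5)
print("moved px>40:",(cv2.absdiff(a,im).max(2)>40).sum())
c=get_calibration("side");hx,hy=.604+.112*.95,-.06+.112*.312
for th in(1.1,1.2,1.35):
    r=.126; X=np.array([hx-.95*r*np.cos(th),hy-.312*r*np.cos(th),.085+r*np.sin(th)])
    v=R.from_rotvec(c['orientation']).inv().apply(X-c['eye']); print(th,1.5*(c['fx']*v[0]/v[2]+c['cx']),1.5*(c['fy']*v[1]/v[2]+c['cy']))
E
```

```text
t: 9.82
t: 10.45
t: 11.08
moved px>40: 7
1.1 486.93546234929784 299.2177732079478
1.2 493.4244515444474 292.05798183327505
1.35 503.3373932171794 282.17678480224555
```

The edge midpoint is at (503,283), against (503,282) predicted for 1.35 rad, so the hatch is fully open, and it isn't moving.

```bash
python3 -c "from plant import *; print(close_job())"
```

```text
the job is handed in; nothing more can be done
None
```

I pressed the thumb pad once to its stop and let go; the hatch sprang fully open (about 1.35 rad by camera) and stayed up untouched, the switch was not pressed, nothing else visibly moved, and the job is handed in (no verdict was returned).

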